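Clamp a circuit panel in the sloping cradle with a T-handle hex key

TASK

Clamp the circuit panel in the sloping cradle: take the larger T-handle hex key out of the key stand, put it down the slanting hole of the clamp block and turn it until it drops into the hidden hex socket at the bottom. Then turn it clockwise until the clamp's jaw has closed on the panel's edge and the key comes up tight, and let go, leaving the key standing in the screw and the panel lying in place. Leave the smaller key in the stand.

Things in the scene. Friction and masses are not known exactly. Their poses are not given: they have to be found in the camera images.
- cradle: Fixed aluminium cradle, 250 x 245 mm; its deck slopes 30 degrees, low towards the robot (its own -x side) and high at the back (+x). Origin on the bench under its middle, z up. A green circuit panel lies on the deck; at the top of the slope, behind the panel's upper edge, a steel clamp block stands square on the deck.
- bore_mouth (a point): Centre of the mouth of the access bore in the clamp block's top face. z axis: along the bore, out of the hole, square to the deck (30 degrees from vertical, leaning towards the robot); x axis: up the slope. Round bore 20.6 mm wide with a 45-degree, 3 mm chamfer at the mouth. The block is 50 x 56 mm and 42 mm high. The screw head's face lies 26 mm down the bore.
- socket_floor (a point): Bottom of the screw's hex socket, on the bore's axis, 38 mm below bore_mouth; axes as bore_mouth. Socket 17.8 mm across flats, 12 mm deep; how its flats lie differs every time and is not known. The key enters within about 5 degrees of a match, every 60 degrees; else its tip stands 12 mm short. The screw turns against 0.09 N m (a light press of up to 10 N does not drag it); 0.2 to 0.3 N m is tight.
- hex_key: The larger loose T-handle hex key, 0.3 kg: steel shank 17 mm across flats (19.6 over corners), black T-bar on top. Origin at the shank's tip, z along the shank to the handle. The T-bar runs along y: 96 mm long, 18 mm thick (x), 24 mm high, its centre 118 mm from the tip. Flats face along x and every 60 degrees from it. Stands upright in the stand, in a round hole 33 mm deep and 22 mm wide.
- small_key: The smaller T-handle hex key (10 mm shank, T-bar 70 mm long and 14 mm thick, its top about 101 mm from the tip), in the same stand, 90 mm from the larger. Too small for the screw; stays where it is. Origin at its tip, z up.
- key_stand: Fixed aluminium block, 150 x 50 x 45 mm, that holds the two keys upright; origin at its underside's centre. The larger key stands 45 mm to its -x side, the smaller 45 mm to its +x side.
- panel: Loose green circuit panel, 185 x 222 mm, lying on the sloping deck with its lower edge at a ledge; origin at the centre of its underside, x up the slope, z square to the deck.
- clamp_jaw (a joint): Travel (m) of the clamp's jaw, a steel nose 48 mm wide with a rubber face that slides from the block down the slope to the panel's upper edge. The screw drives it: 3 mm per radian clockwise (seen from the key's handle). Starts at 0 to 1.8 mm, meets the panel at about 3.6 mm, where turning gets harder; the screw stops at 4.8 mm. Let go, it eases back to about 4.1 mm at most and holds.

How it is judged (in metres and radians):
On the way, in this order (a step that is already met when the one before it is completed fails the run):
1. the larger key has dropped into the screw's socket (distance between hex_key and socket_floor below 0.005 m and angle between the z axis of hex_key and the z axis of socket_floor, either way round below 0.14 rad), for 0.2 s.
2. with the key in the socket, the jaw presses on the panel (all of step 1 and contact force between clamp_jaw and panel above 3 N and value of joint clamp_jaw above 0.003 m), for 0.2 s.
At the end, for the whole second after the job is handed in: Larger key released and at rest in the socket, tip within 5 mm of its floor, shank within 8 degrees of the bore; jaw out at least 3 mm and pressing on the panel with over 3 N; panel flat on the deck (3 degrees), within 10 mm of its start; smaller key within 20 mm of its start (all of step 2 and linear speed of hex_key below 0.02 m/s and angle between the z axis of panel and the z axis of socket_floor, either way round below 0.05 rad and distance of panel from where it was at the start of the episode below 0.01 m and distance of small_key from where it was at the start of the episode below 0.02 m); the robot touches nothing.
It also fails if it takes over 64 s, if anything falls off the work surface, if the arm or the gripper's body presses on something with over 40 N, if the wrist force passes 120 N, or if a joint passes its speed limit or range.

ROBOT

A 7-joint arm with a two-finger parallel gripper is mounted at the origin on a cart in front of the work surface, level with it; the furniture and walls round the work are solid. World frame = base frame: x ahead of the robot, y to its left, z up, the work surface at z = 0. Lengths are in mm, angles in rad, forces in N, time in s.
With the tool pointing down it reaches from about 425 to 925 mm from the base axis. Payload 6.8 kg.
Tool frame: the origin (TCP) lies at the very end of the fingers, on their centre line; the grasp point (between the pads) lies 19 mm behind it; x points along the fingers, z is the direction in which the jaws open and shut, and the axes are right-handed (so a half turn about x gives the same grasp; the last joint's range is limited). The gripper opens to 88 mm and grips with 3 to 60 N. Pads are 20 mm wide; open, the fingers measure 115 mm over their backs; the gripper's body (75 mm by 178 mm) begins 61 mm behind the grasp point.
Start: joints at [-0.108, 0.477, 0.022, 1.555, -0.011, 1.109, -0.083], TCP at [675.017, 0.007, 222.664] pointing down, gripper open.
Joint ranges: [-2.96, 2.96], [-0.34, 2.1], [-1.41, 1.46], [0.24, 2.44], [-1.37, 4.51], [0.17, 1.92], [-2.96, 2.96]. Speed limits (rad/s): [2.39, 2.39, 3.14, 3.14, 3.14, 3.14, 3.14].

INTERFACE

Orientations are given as a 3x3 rotation matrix whose columns are the frame's x, y, z axes.
In Python, from plant import move_pose, move_linear, move_j, release, grab, wait, ik, read_state, get_image, get_calibration, IKError, close_job gives the robot as it stands. The module is installed in compiled form; this text tells all that it offers. Calls block until the motion is done:
- move_pose(position, orientation): joint-space move of the TCP to a pose.
- move_linear(position, orientation=None, speed=150): straight line of the TCP; orientation=None keeps the orientation; speed is the mean speed in mm/s.
- move_j(angles): joint-space move.
- release() and grab(): open the fingers fully, or close them until they stop; the grip force is fixed at half the most.
- wait(seconds).
- ik(position, orientation): joint angles nearest the present ones, or None.
- read_state(): the state.
- get_image(name): name is "scene" or "side" or "wrist"; returns the picture (480x640x3 uint8, blue, green, red); there is no depth.
- get_calibration(name): a dict with "fx", "fy", "cx", "cy" (pixels), "dist_coeffs" ([k1, k2, p1, p2, k3] as OpenCV has them; the pictures are not rectified), "T" (4x4, takes a point from camera to world coordinates); the wrist camera has in their place "hand_eye" (4x4, takes a point from camera to tool coordinates, whose origin is the TCP and whose axes are the tool frame's). Camera axes: x right, y up, looking along -z (the intrinsics and any distortion apply to the point x, -y, -z); pixel columns grow to the right and rows downward; lengths in mm; the calibration is good to about 2 mm. A picture is of the moment at which its call begins: read the wrist's pose just before it. get_calibration takes no time and is no camera call.
A pose or a line that the arm cannot do raises IKError and nothing moves.
- close_job(): hands the job in, once; it reports no verdict.
The state is a dict: "time_s": time; "q": joint angles; "joint_velocities": joint speeds; "effort": joint torques, N m; "position": TCP position; "ee_rot": TCP orientation; "force": force on the tool from outside, world axes, zero at the start; "wrist_torque": the same for the moment, N m; "width": opening from 0.0 (shut) to 1.0 (fully open).
Only numpy, scipy, OpenCV 4.12 (cv2) and the standard library are available. Lean on these libraries where they do the work, as an engineer would, in place of code of your own. Each camera call takes 0.05 s, during which the arm holds its last target.

## Working session

There is one attempt and no reset: what is moved stays moved. The work goes in short steps, each a Python script; the robot and the scene stay as the last script left them, time stands still between calls to the robot, and variables do not carry over. Pictures are saved under pics/ and viewed, and the job is handed in when it is done.

```bash
ls; mkdir -p pics
python3 - <<'E'
from plant import *
import cv2,numpy as np
for n in ["scene","side","wrist"]:
    s=read_state(); im=get_image(n); cv2.imwrite(f"pics/{n}0.png",im); print(n,get_calibration(n))
print(s)
E
```

```text
pics
scene {'fx': 460.49904448113847, 'fy': 460.49904448113847, 'cx': 316.65981037439025, 'cy': 246.1567068115567, 'dist_coeffs': array([0.03851935, 0.        , 0.        , 0.        , 0.        ]), 'T': array([[ 7.87112522e-01,  4.02200195e-01, -4.67641829e-01,
         9.07785426e+01],
       [-6.16733521e-01,  5.25080260e-01, -5.86455867e-01,
        -6.58845958e+02],
       [ 9.67682906e-03,  7.50017149e-01,  6.61347590e-01,
         7.49273598e+02],
       [ 0.00000000e+00,  0.00000000e+00,  0.00000000e+00,
         1.00000000e+00]])}
side {'fx': 496.14541543877607, 'fy': 496.14541543877607, 'cx': 318.65753624666104, 'cy': 242.3990396162182, 'dist_coeffs': array([0.03055355, 0.        , 0.        , 0.        , 0.        ]), 'T': array([[ 8.71980168e-01,  1.92776608e-01, -4.49986406e-01,
         1.58891614e+02],
       [-4.89513634e-01,  3.33603553e-01, -8.05658160e-01,
        -7.98659721e+02],
       [-5.19498336e-03,  9.22792419e-01,  3.85262460e-01,
         4.50387427e+02],
       [ 0.00000000e+00,  0.00000000e+00,  0.00000000e+00,
         1.00000000e+00]])}
wrist {'fx': 3
[... 677 characters left out ...]
ocities': array([ 1.12432090e-03, -2.65837597e-03,  1.26704087e-03, -1.85003860e-05,
       -3.40988760e-04, -8.06234278e-04,  6.55324509e-05]), 'effort': array([ 4.71647683e-03, -5.84088278e+01,  1.53989889e+00, -2.73312145e+01,
       -5.42987685e-02,  1.30690381e-02,  5.50689708e-05]), 'position': array([ 6.74467881e+02, -2.10539377e-02,  2.21781207e+02]), 'ee_rot': array([[-1.62517487e-03,  4.47496305e-05,  9.99998678e-01],
       [-9.56164734e-05,  9.99999994e-01, -4.49050831e-05],
       [-9.99998675e-01, -9.56893257e-05, -1.62517058e-03]]), 'force': array([ 0.16606769, -0.76432964, -0.69475048]), 'wrist_torque': array([0.06738558, 0.00328693, 0.05584275]), 'width': 1.0043246299043311}
```

View pics/scene0.png

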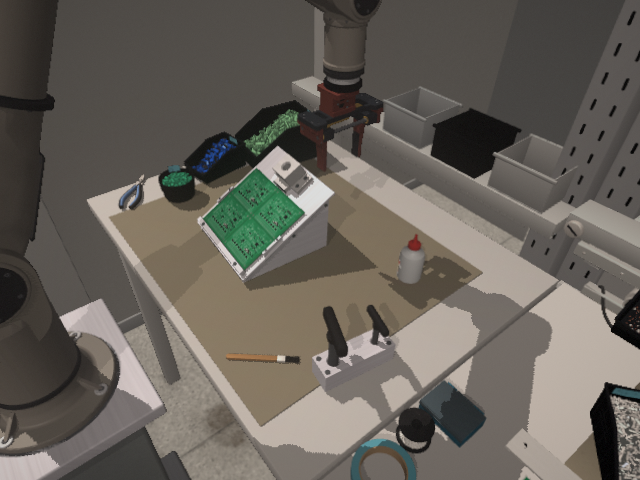

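View pics/side0.png

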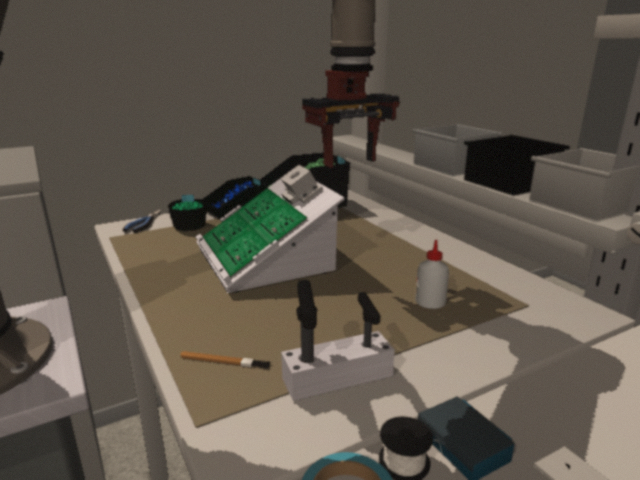

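View pics/wrist0.png

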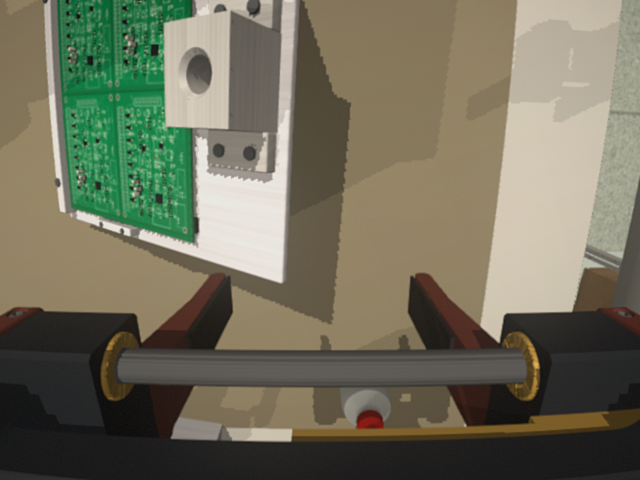

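Run:
```python
import cv2,numpy as np
a=cv2.imread("pics/scene0.png");b=cv2.imread("pics/side0.png");c=cv2.imread("pics/wrist0.png")
def crop(im,x,y,w,h,W=400,H=300): return cv2.resize(im[y:y+h,x:x+w],(W,H),interpolation=cv2.INTER_CUBIC)
top=np.hstack([crop(a,300,290,120,100,400,300),crop(b,270,270,140,130,400,300)])
bot=np.hstack([crop(a,250,140,100,75,400,300),crop(b,260,150,100,75,400,300)])
cv2.imwrite("pics/crops.png",np.vstack([top,bot]))
cv2.imwrite("pics/cropw.png",crop(c,30,0,300,225,800,600))
```

```text
(no output)
```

View pics/crops.png

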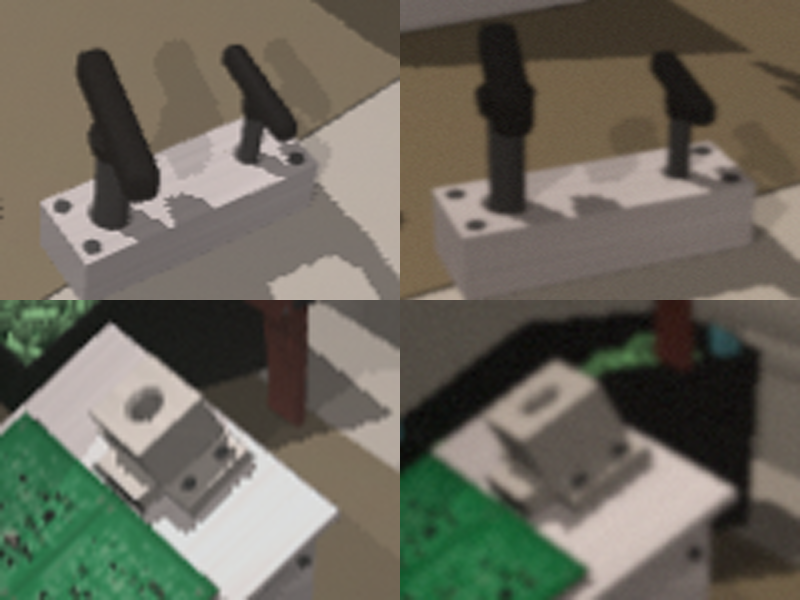

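View pics/cropw.png

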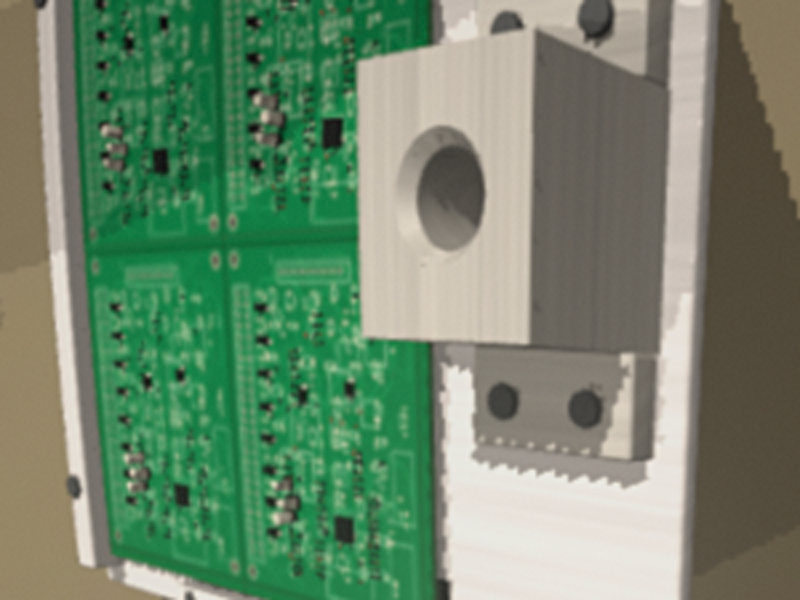

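```bash
cat > h.py <<'E'
from plant import *
import cv2,numpy as np
def KD(c): return np.array([[c['fx'],0,c['cx']],[0,c['fy'],c['cy']],[0,0,1.]]),c['dist_coeffs']
F=np.diag([1,-1,-1,1.])
def camT(name,s=None):
    c=get_calibration(name)
    if name!='wrist': return c['T']
    T=np.eye(4);T[:3,:3]=s['ee_rot'];T[:3,3]=s['position'];return T@c['hand_eye']
def ray(name,px,s=None):
    K,D=KD(get_calibration(name)); T=camT(name,s)
    u=cv2.undistortPoints(np.array(px,float).reshape(1,1,2),K,D)[0,0]
    d=T[:3,:3]@np.array([u[0],-u[1],-1]); return T[:3,3],d/np.linalg.norm(d)
def onz(name,px,z,s=None):
    o,d=ray(name,px,s); return o+d*(z-o[2])/d[2]
def tri(rs):
    A=0;b=0
    for o,d in rs:
        P=np.eye(3)-np.outer(d,d);A=A+P;b=b+P@o
    p=np.linalg.solve(A,b); return p,[round(float(np.linalg.norm((np.eye(3)-np.outer(d,d))@(p-o))),2) for o,d in rs]
def proj(name,P,s=None):
    K,D=KD(get_calibration(name)); T=np.linalg.inv(camT(name,s)@F)
    return cv2.projectPoints(np.array(P,float).reshape(-1,1,3),cv2.Rodrigues(T[:3,:3])[0],T[:3,3],K,D)[0].reshape(-1,2)
def pnp(name,obj,px,s=None):
    K,D=KD(get_calibration(name))
    ok,r,t=cv2.solvePnP(np.array(obj,float),np.array(px,float),K,D)
    M=np.eye(4);M[:3,:3]=cv2.Rodrigues(r)[0];M[:3,3]=t[:,0]
    return camT(name,s)@F@M
E
python3 - <<'E'
from h import *
np.set_printoptions(precision=3,suppress=True)
s=read_state()
w=lambda x,y:(30+x/2.6667,y/2.6667)
c=[w(357,62),w(533,28),w(530,345),w(363,338)]
obj=[(-25,28,0),(25,28,0),(25,-28,0),(-25,-28,0)]
print(pnp('wrist',obj,c,s))
r=[ray('wrist',w(443,190),s),ray('scene',(286.2,166)),ray('side',(295.5,175))]
print(tri(r),tri(r[:2]),tri(r[::2]))
for n,p in(('scene',(335.4,331)),('side',(305.7,304.7))): print(n,onz(n,p,130))
print(tri([ray('scene',(335.4,331)),ray('side',(305.7,304.7))]))
print('stand',[onz('scene',p,45)[:2] for p in((312,357.7),(325.5,378.3),(394.5,345))])
print('hole',onz('scene',(333,363),45),onz('side',(307,361),45))
print('bar ends', onz('scene',(327,308),138), onz('scene',(343.5,353),130))
E
```

```text
[[  0.862   0.062  -0.503 608.349]
 [ -0.057   0.998   0.025 108.341]
 [  0.503   0.007   0.864 182.305]
 [  0.      0.      0.      1.   ]]
(array([609.94 , 109.14 , 181.076]), [1.21, 0.14, 1.3]) (array([609.347, 109.37 , 181.324]), [0.55, 0.55]) (array([610.011, 109.108, 181.164]), [1.25, 1.25])
scene [ 420.687 -298.589  130.   ]
side [ 416.657 -301.993  130.   ]
(array([ 420.888, -296.633,  126.781]), [1.39, 1.39])
stand [array([ 393.723, -269.579]), array([ 386.459, -317.485]), array([ 532.302, -341.056])]
hole [ 416.668 -301.481   45.   ] [ 415.737 -304.746   45.   ]
bar ends [ 436.887 -255.907  138.   ] [ 402.713 -340.438  130.   ]
```

```bash
cat >> h.py <<'E'
np.set_printoptions(precision=3,suppress=True)
def Rdown(a):
    z=np.array([np.cos(a),np.sin(a),0]);x=np.array([0,0,-1.]);return np.column_stack([x,np.cross(z,x),z])
def Rbore(a,yaw):
    # z axis of tool at angle a about bore axis (from up-slope dir), tool x into bore
    zb=np.array([-.5*np.cos(yaw),-.5*np.sin(yaw),np.sqrt(.75)]);xb=np.array([np.sqrt(.75)*np.cos(yaw),np.sqrt(.75)*np.sin(yaw),.5]);yb=np.cross(zb,xb)
    z=np.cos(a)*xb+np.sin(a)*yb; return np.column_stack([-zb,np.cross(z,-zb),z]),zb
E
python3 - <<'E'
from h import *
yaw=-.065; m=np.array([609.5,109,181.5])
for d in range(-180,181,15):
    R,zb=Rbore(np.radians(d),yaw); q=ik(m+zb*61,R);q2=ik(m+zb*120,R); print(d,q,None if q2 is None else q2[6])
for d in (-22,158): print(d,ik([419,-299,240],Rdown(np.radians(d))),ik([419,-299,111],Rdown(np.radians(d))))
E
```

```text
-180 [-0.075  0.135 -0.385  2.128  0.645  0.508  2.121] 2.2681835358461973
-165 [ 0.605  0.295 -1.17   2.094  0.952  0.676  2.156] 2.4206580568774254
-150 [ 0.605  0.295 -1.17   2.094  0.952  0.676  2.418] 2.6824574446765737
-135 [-1.569  0.307  1.37   2.199 -0.338  0.393 -2.425] None
-120 [-0.861  0.104  0.463  2.174  0.445  0.441 -2.933] None
-105 [-0.765  0.103  0.358  2.169  0.471  0.449 -2.697] -2.703214884552111
-90 [-0.716  0.104  0.305  2.166  0.483  0.452 -2.447] -2.4412852592773127
-75 [-0.695  0.104  0.282  2.165  0.488  0.454 -2.191] -2.1793417924708485
-60 [-0.637  0.105  0.22   2.161  0.502  0.458 -1.943] -1.9175724919104802
-45 [-0.521  0.108  0.094  2.155  0.53   0.467 -1.707] -1.6556560934146167
-30 [-0.441  0.111  0.008  2.15   0.549  0.473 -1.463] -1.3945531928211894
-15 [-0.409  0.112 -0.026  2.148  0.557  0.476 -1.208] -1.132876409716048
0 [-0.388  0.113 -0.049  2.147  0.562  0.478 -0.951] -0.87084594067831
15 [-0.378  0.114 -0.059  2.146  0.565  0.478 -0.691] -0.6088014035276285
30 [-0.371  0.114 -0.067  2.146  0.567  0.479 -0.431] -0.3468325748010295
45 [-0.36 
[... 238 characters left out ...]
.141  0.585  0.485  0.6  ] 0.7003514104973668
105 [-0.255  0.121 -0.191  2.139  0.596  0.489  0.853] 0.9618041822508975
120 [-0.209  0.124 -0.241  2.136  0.608  0.494  1.104] 1.2230824895370618
135 [-0.17   0.127 -0.282  2.133  0.619  0.497  1.358] 1.484388392999982
150 [-0.14   0.129 -0.315  2.132  0.627  0.501  1.613] 1.7457540794179849
165 [-0.11   0.132 -0.347  2.13   0.635  0.504  1.868] 2.0070297050130357
180 [-0.075  0.135 -0.385  2.128  0.645  0.508  2.121] 2.2681835358461964
-22 [ 0.293  0.193  0.237  1.927 -0.053  1.027  0.169] [ 0.331  0.363  0.204  2.048 -0.107  0.74   0.217]
158 [-0.484  0.445  1.302  1.965 -0.484  1.102 -2.501] [-0.378  0.767  1.274  2.087 -0.901  1.01  -2.144]
```

Run:
```python
from h import *
yaw=-.065; m=np.array([609.5,109,181.5])
H=get_calibration('wrist')['hand_eye']
c,sn=.9635,.2676
for d in range(-180,180,30):
    Rb,zb=Rbore(np.radians(d),yaw); z=Rb[:,2]; v=-zb; u=np.cross(z,v)
    R=np.column_stack([c*v+sn*u,-sn*v+c*u,z]); p=m+220*zb-R@H[:3,3]
    q=ik(p,R); print(d,p,q)
    if d==0 and q is not None: best=(p,R)
p,R=best
move_pose(p,R); s=read_state(); im=get_image('wrist'); print(read_state()['time_s'],s['position'],p)
import pickle; pickle.dump(s,open('s1.pkl','wb'))
cv2.imwrite('pics/bore.png',im); x,y=proj('wrist',[m],s)[0]; print(x,y)
x,y=int(x),int(y); cv2.imwrite('pics/borec.png',cv2.resize(im[y-50:y+50,x-65:x+65],(780,600),interpolation=cv2.INTER_CUBIC)); print(x-65,y-50)
```

```text
-180 [589.08  137.524 220.144] [-0.27   0.282 -0.417  2.016  0.914  0.885  1.733]
-150 [577.112 134.695 213.355] [ 0.309  0.461 -1.181  2.118  1.342  1.112  1.909]
-120 [567.862 125.369 208.375] [-0.118  0.218 -0.588  2.273  1.422  0.716  2.256]
-90 [563.809 112.045 206.54 ] [-1.322  0.15   0.855  2.433  1.845  0.299  2.382]
-60 [566.038  98.293 208.34 ] [-0.598  0.087  0.227  2.413  2.183  0.188  2.699]
-30 [573.953  87.797 213.294] [ 0.892  0.302 -1.235  2.267  1.348  0.238 -2.003]
0 [585.433  83.371 220.073] [-0.007  0.137 -0.165  2.188 -0.479  0.284  0.27 ]
30 [597.401  86.2   226.862] [-0.001  0.183 -0.186  2.05  -0.22   0.495  0.515]
60 [606.651  95.527 231.842] [-0.037  0.231 -0.227  1.934  0.018  0.668  0.755]
90 [610.704 108.851 233.677] [-0.094  0.271 -0.281  1.865  0.248  0.799  0.995]
120 [608.475 122.603 231.877] [-0.162  0.294 -0.333  1.857  0.471  0.88   1.24 ]
150 [600.56  133.098 226.924] [-0.227  0.298 -0.378  1.911  0.69   0.908  1.487]
1.0083 [586.7    83.411 221.074] [585.433  83.371 220.073]
316.8547540382101 239.4216163002181
251 189
```

View pics/borec.png

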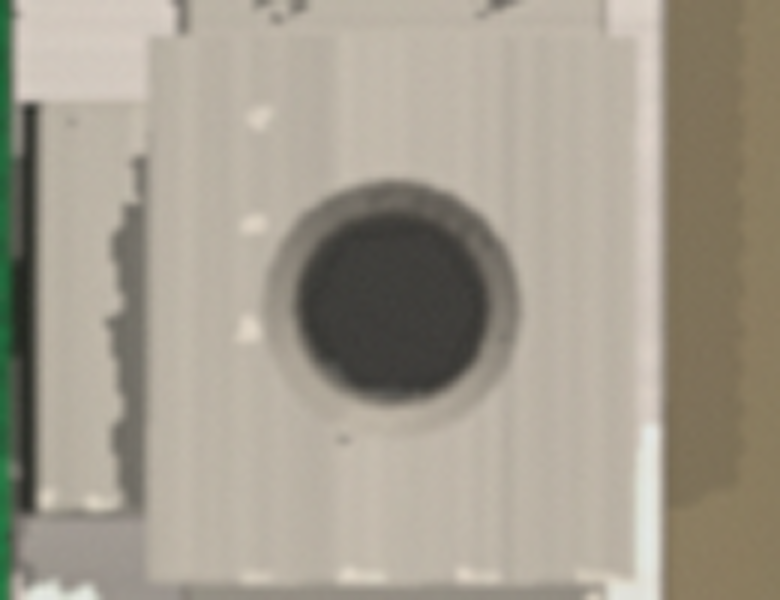

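View pics/bore.png

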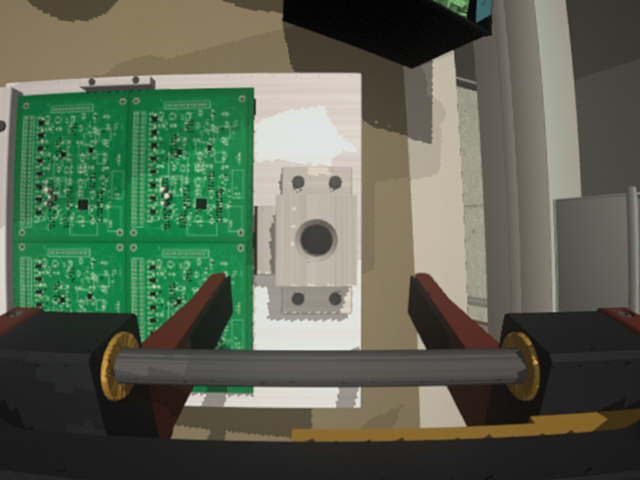

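Run:
```python
from h import *
import pickle; s=pickle.load(open('s1.pkl','rb'))
im=cv2.imread('pics/bore.png'); t=read_state(); print(t['position'],t['time_s'])
w=lambda x,y:(251+(x+.0)/6-.4,189+y/6-.4)
obj=[(-25,28,0),(25,28,0),(25,-28,0),(-25,-28,0)]
P=pnp('wrist',obj,[w(148,35),w(637,35),w(635,585),w(148,583)],s); print(P,np.arctan2(P[1,0],P[0,0]))
g=cv2.cvtColor(im,cv2.COLOR_BGR2GRAY)
# dark circle fit
c=g[205:275,280:352]; _,b=cv2.threshold(c,105,255,cv2.THRESH_BINARY_INV)
cs,_=cv2.findContours(b,cv2.RETR_EXTERNAL,cv2.CHAIN_APPROX_NONE); k=max(cs,key=cv2.contourArea); e=cv2.fitEllipse(k); print(e)
ctr=np.array(e[0])+[280,205]
for p in (w(393,307),tuple(ctr)):
    print(p,tri([ray('wrist',p,s),ray('scene',(286.2,166)),ray('side',(295.5,175))]), onz('wrist',p,181.5,s))
a=g[215:262,292:344].astype(float); a=np.clip((a-45)*255/40,0,255).astype(np.uint8)
cv2.imwrite('pics/hex.png',cv2.resize(a,None,fx=10,fy=10,interpolation=cv2.INTER_CUBIC))
```

```text
[587.434  83.486 221.214] 1.0083
[[  0.853   0.06   -0.518 607.91 ]
 [ -0.058   0.998   0.02  108.587]
 [  0.518   0.013   0.855 182.973]
 [  0.      0.      0.      1.   ]] -0.06743340077901377
((36.622066497802734, 32.89838409423828), (31.601823806762695, 34.62797164916992), 20.567060470581055)
(316.1, 239.76666666666665) (array([610.111, 108.774, 180.729]), [0.63, 0.56, 0.93]) [608.952 108.822 181.5  ]
(np.float64(316.62206649780273), np.float64(237.89838409423828)) (array([610.743, 109.834, 180.237]), [0.55, 0.4, 0.86]) [609.396 109.949 181.5  ]
```

View pics/hex.png

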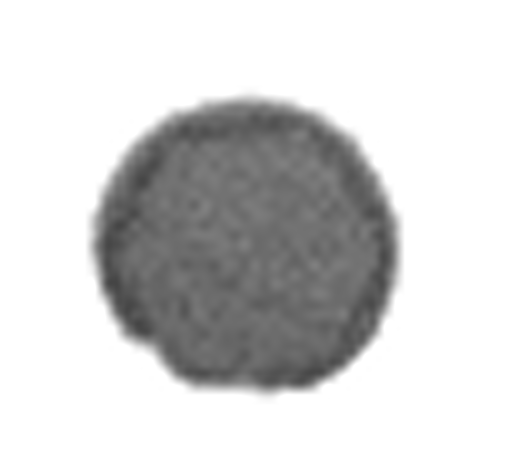

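Run:
```python
from h import *
im=np.mean([get_image('wrist').astype(float).mean(2) for _ in range(12)],0); s=read_state(); print(s['position'],s['time_s'])
x,y=proj('wrist',[[609.5,109.3,181]],s)[0];print(x,y); np.save('avg.npy',im)
x,y=int(round(x)),int(round(y))
a=im[y-26:y+26,x-26:x+26]; a=np.clip((a-45)*255/35,0,255).astype(np.uint8)
cv2.imwrite('pics/hex2.png',cv2.resize(a,None,fx=11,fy=11,interpolation=cv2.INTER_CUBIC))
```

```text
[585.46   83.376 220.051] 1.6083
319.0702319406062 238.72799708740035
```

View pics/hex2.png

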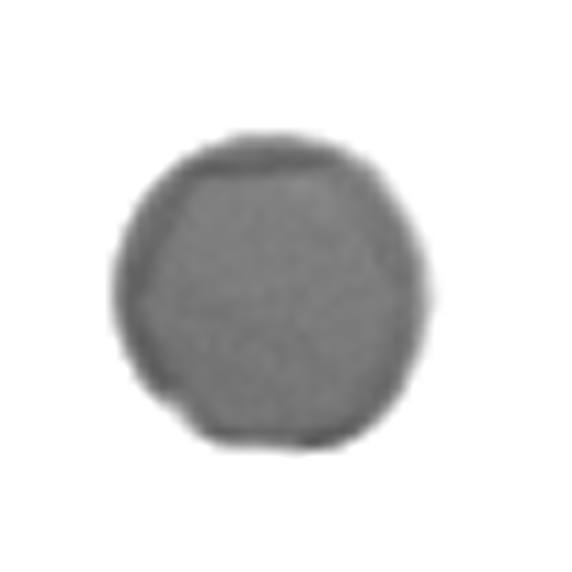

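Run:
```python
from h import *
im=np.load('avg.npy'); x,y=319,239
a=im[y-26:y+26,x-26:x+26]; print(np.percentile(a,[1,5,10,20,25]))
a=cv2.GaussianBlur(a,(0,0),.8)
lo,hi=50,70; d=a[20:34,20:34].mean(); print(d)
a=np.clip((a-(d-14))*255/20,0,255).astype(np.uint8)
cv2.imwrite('pics/hex3.png',cv2.resize(a,None,fx=11,fy=11,interpolation=cv2.INTER_CUBIC))
```

```text
[59.112 60.806 61.5   62.639 73.701]
61.96147836931516
```

View pics/hex3.png

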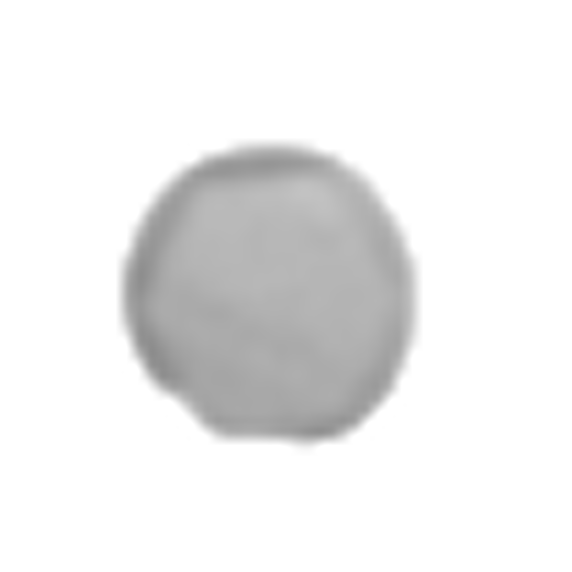

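Run:
```python
from h import *
im=np.load('avg.npy').astype(np.uint8); s=read_state()
c=im[205:275,280:355]
for th in (90,110,140):
    _,b=cv2.threshold(c,th,255,cv2.THRESH_BINARY_INV)
    cs,_=cv2.findContours(b,cv2.RETR_EXTERNAL,cv2.CHAIN_APPROX_NONE); k=max(cs,key=cv2.contourArea); e=cv2.fitEllipse(k); p=np.array(e[0])+[280,205]
    print(th,p,e[1],onz('wrist',p,180,s),tri([ray('wrist',p,s),ray('scene',(286.2,166)),ray('side',(295.5,175))]))
# go look at the key
p=[419,-299,250];R=Rdown(np.radians(-22))
move_linear([s['position'][0]-20,s['position'][1],300])
move_pose(p,R); wait(.4); s=read_state(); im=get_image('wrist'); cv2.imwrite('pics/key.png',im)
import pickle; pickle.dump(s,open('s2.pkl','wb')); print(s['position'],s['time_s'],s['q'])
```

```text
90 [317.597 238.934] (30.582813262939453, 31.125654220581055) [609.015 109.204 180.   ] (array([610.023, 109.056, 180.498]), [1.13, 0.48, 1.15])
110 [317.669 237.619] (33.34738540649414, 35.101707458496094) [609.119 110.014 180.   ] (array([610.399, 109.785, 180.138]), [1.2, 0.33, 1.17])
140 [317.742 237.407] (36.58960723876953, 39.20578384399414) [609.18  110.142 180.   ] (array([610.474, 109.906, 180.083]), [1.19, 0.31, 1.16])
[ 419.132 -298.771  250.055] 4.2083 [ 0.279  0.183  0.251  1.916 -0.052  1.049  0.169]
```

View pics/key.png

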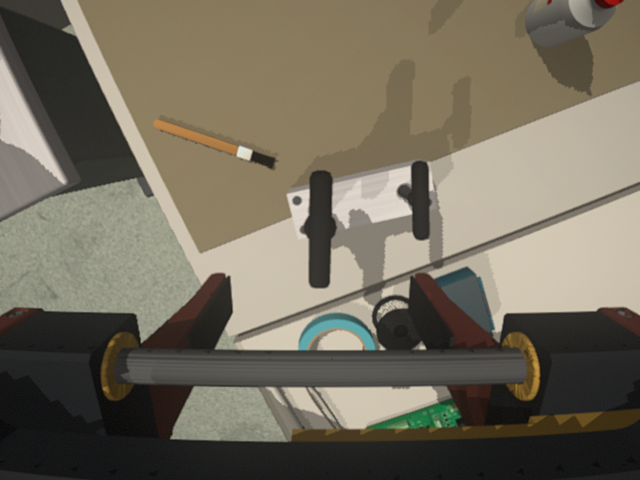

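Run:
```python
from h import *
import pickle; s=pickle.load(open('s2.pkl','rb'))
im=cv2.imread('pics/key.png'); g=cv2.cvtColor(im,cv2.COLOR_BGR2GRAY)
m=(g<60).astype(np.uint8)*255; c=m[150:300,290:350]; n,l,st,ce=cv2.connectedComponentsWithStats(c)
k=1+np.argmax(st[1:,4]); print(st[k],ce[k]); cs,_=cv2.findContours((l==k).astype(np.uint8),cv2.RETR_EXTERNAL,cv2.CHAIN_APPROX_NONE)
kk=max(cs,key=cv2.contourArea)
ys=kk[:,0,1];print('rows',ys.min()+150,ys.max()+150)
# mid of bar per row
for r in range(160,296,12):
    x=np.where(l[r-150]==k)[0]
    if len(x): print(r,x.min()+290,x.max()+290)
top=onz('wrist',(321.5,ys.min()+150+1),139,s); bot=onz('wrist',(319.5,ys.max()+150),139,s); print(top,bot,(top+bot)/2,np.linalg.norm(top-bot),np.degrees(np.arctan2(*(top-bot)[1::-1])))
```

```text
[  14   21   32  116 2484] [29.8   77.621]
rows 171 286
172 313 328
184 310 331
196 311 330
208 310 330
220 307 333
232 305 334
244 310 329
256 310 329
268 310 328
280 310 328
[ 439.583 -252.785  139.   ] [ 403.466 -338.262  139.   ] [ 421.524 -295.523  139.   ] 92.79467407645588 67.0938255503858
```

Run:
```python
from h import *
R=Rdown(np.radians(-23))
move_pose([420.7,-296.7,170],R); move_linear([420.7,-296.7,113.5],R,speed=80); s=read_state(); print(s['position'],s['force'],s['width'],s['time_s'])
im=get_image('wrist');cv2.imwrite('pics/pre.png',im)
grab(); s=read_state(); print(s['position'],s['force'],s['wrist_torque'],s['width'],s['time_s'])
```

```text
[ 421.043 -296.949  113.901] [ 0.033 -0.135  0.399] 1.0055632120087257 5.5333
[ 420.65  -296.678  113.482] [-0.044  0.688  0.499] [0.084 0.065 0.066] 0.30069739392724887 6.5667
```

View pics/pre.png

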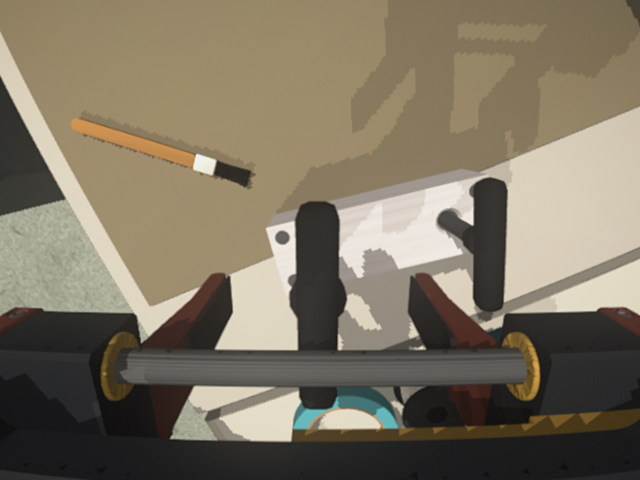

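Run:
```python
from h import *
s=read_state()
for z in (142,130,118,105): 
  print(z,proj('wrist',[[421,-296.7,z]],s), [proj('wrist',[[421+r*np.cos(-.4),-296.7+r*np.sin(-.4),z] for r in(-13,-9,9,13)],s)[:,0]])
a=get_image('scene');b=get_image('side')
cv2.imwrite('pics/g.png',np.hstack([cv2.resize(i[y:y+100,x:x+100],(400,400),interpolation=cv2.INTER_CUBIC) for i,x,y in((a,290,270),(b,260,250))]))
```

```text
142 [[319.929 322.768]] [array([288.721, 298.318, 341.538, 351.132])]
130 [[319.886 309.655]] [array([290.906, 299.818, 339.952, 348.863])]
118 [[319.85  298.281]] [array([292.804, 301.122, 338.575, 346.891])]
105 [[319.815 287.552]] [array([294.597, 302.354, 337.275, 345.029])]
```

View pics/g.png

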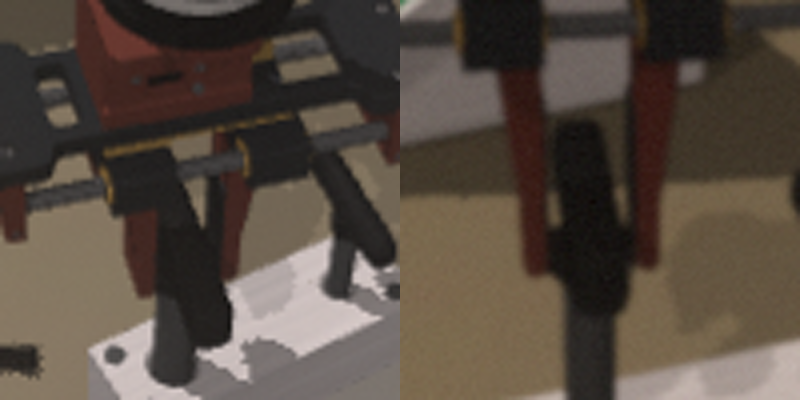

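Run:
```python
from h import *
R=Rdown(np.radians(-23))
release(); move_linear([420.7,-296.7,122.5],R,speed=80)
grab(); s=read_state(); print(s['position'],s['force'],s['wrist_torque'],s['width'],s['time_s'])
b=get_image('side')
cv2.imwrite('pics/g2.png',cv2.resize(b[250:350,260:360],(500,500),interpolation=cv2.INTER_CUBIC))
```

```text
[ 420.631 -296.67   122.483] [0.205 0.286 1.01 ] [0.042 0.114 0.005] 0.2056784702602718 9.0583
```

View pics/g2.png

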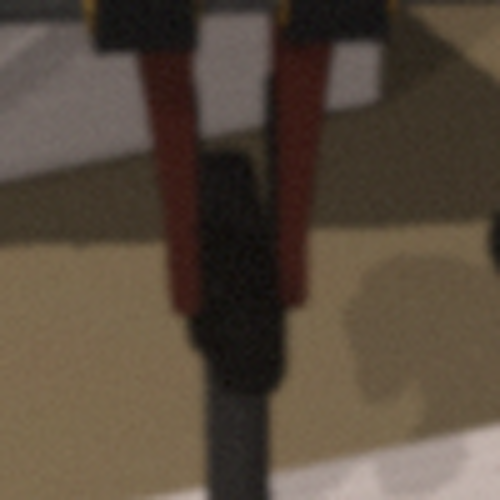

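```bash
cat >> h.py <<'E'
YAW=-.066; M=np.array([609.5,109.5,180.5])
E
python3 - <<'E'
from h import *
move_linear([420.7,-296.7,235],speed=200); s=read_state(); print(s['position'],s['force'],s['wrist_torque'],s['width'],s['time_s'])
R,zb=Rbore(np.radians(98),YAW)
p=M+zb*(110+15)
move_pose([p[0]-60,p[1]-60,p[2]+40],R)
move_linear(p,R,speed=150); wait(.2)
s=read_state(); print(p,s['position'],s['q'],s['force'],s['wrist_torque'],s['width'],s['time_s'])
for n in('scene','side','wrist'): cv2.imwrite(f'pics/ins_{n}.png',get_image(n))
tip=s['position']+s['ee_rot'][:,0]*110.5
for n in('scene','side'): print(n,proj(n,[tip,M]))
a=cv2.imread('pics/ins_scene.png');b=cv2.imread('pics/ins_side.png')
cv2.imwrite('pics/ins.png',np.hstack([cv2.resize(i[y:y+100,x:x+80],(400,500),interpolation=cv2.INTER_CUBIC) for i,x,y in((a,245,110),(b,255,110))]))
E
```

```text
[ 419.891 -296.115  233.765] [-0.097 -0.497 -3.534] [0.05  0.073 0.02 ] 0.20469649714729862 9.825
[547.136 113.622 288.753] [546.985 112.956 289.363] [-0.42  -0.011 -0.052  2.137  0.466  0.606  0.84 ] [-0.001 -0.447 -2.55 ] [ 0.193  0.887 -0.052] 0.20128295435846785 12.175
scene [[283.252 162.238]
 [286.011 166.174]]
side [[291.383 169.358]
 [294.641 175.092]]
```

View pics/ins.png

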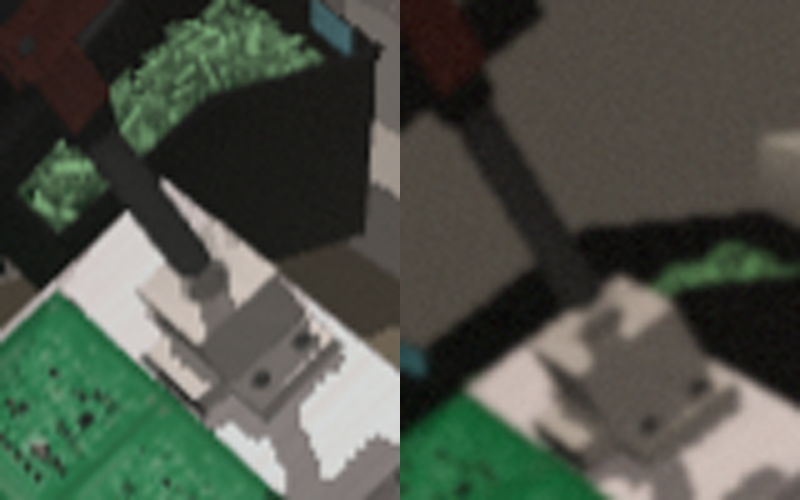

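View pics/ins_wrist.png

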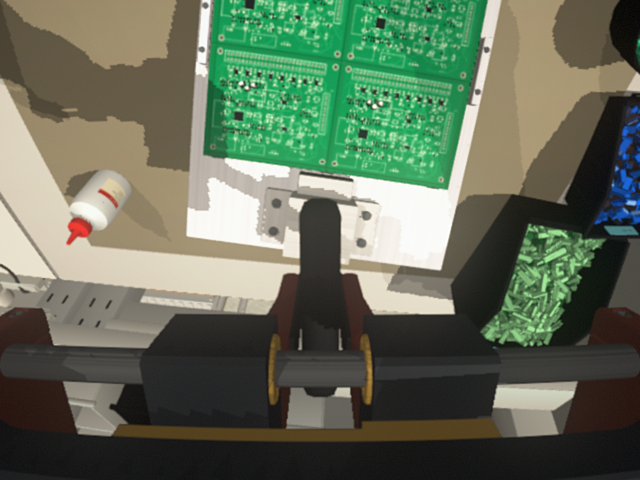

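Run:
```python
from h import *
s=read_state()
ax=s['ee_rot'][:,0]
for n,rng in(('scene',range(146,163,4)),('side',range(146,168,4))):
    g=cv2.cvtColor(cv2.imread(f'pics/ins_{n}.png'),cv2.COLOR_BGR2GRAY).astype(int)
    for d in (70,80,90,100,108):
        x,y=proj(n,[s['position']+ax*d])[0]
        print(n,d,round(x,1),round(y,1),int(round(x))-9,g[int(round(y)),int(round(x))-9:int(round(x))+10])
```

```text
scene 70 274.7 151.1 266 [ 24  23  23  27  34  40  41  42  43  42  42  42  41  41 112 177 183 163
 141]
scene 80 276.9 153.9 268 [161 206 209 188 102  48  43  43  42  42  43  43  43  41  82 180 186 183
 175]
scene 90 279.0 156.7 270 [207 208 208 206 140  57  42  43  43  44  43  43  43  41  76 132 160 163
 186]
scene 100 281.0 159.4 272 [207 207 207 175 101  51  45  45  44  43  43  44  42  40 131 160 175 186
 177]
scene 108 282.7 161.6 274 [209 210 210 198 105  49  43  47  47  44  43  44  48  86  98 125 172 187
 190]
side 70 281.6 153.6 273 [77 72 72 61 51 42 33 33 34 34 32 33 32 29 47 63 72 72 68]
side 80 284.1 157.5 275 [75 75 72 70 61 48 37 33 37 36 35 31 29 27 29 26 12 14 17]
side 90 286.5 161.5 277 [76 74 71 66 54 38 34 34 35 36 34 33 28 31 29 18 20 17 19]
side 100 288.8 165.4 280 [17 16 19 21 27 29 33 31 33 31 31 32 30 26 27 26 41 60 84]
side 108 290.7 168.4 282 [ 17  14  14  24  29  29  28  36  33  33  35  32  52  81 113 129 141 146
 147]
```

```bash
cat >> h.py <<'E'
L=110.5
def axes(s):
    R,zb=Rbore(0,YAW); xb=R[:,2]; return xb,np.cross(zb,xb),zb
def rep(tag=''):
    s=read_state(); xb,yb,zb=axes(s); B=np.column_stack([xb,yb,zb])
    tip=s['position']+s['ee_rot'][:,0]*L
    print(tag,'tip',B.T@(tip-M),'F',B.T@s['force'],'T',B.T@s['wrist_torque'],'w',round(s['width'],3),'q7',round(s['q'][6],3),'t',round(s['time_s'],2)); return s
E
python3 - <<'E'
from h import *
R,zb=Rbore(np.radians(98),YAW)
rep()
for d in (4,0,-4,-8,-14,-20):
    move_linear(M+zb*(L+d),R,speed=40); s=rep(d)
    if abs(s['force']).max()>20: break
E
```

```text
tip [ 0.246 -0.28  14.926] F [-2.233  0.176 -3.307] T [ 0.116  0.873 -0.034] w 0.201 q7 0.84 t 12.32
4 tip [-0.408 -0.182  3.588] F [-1.208  0.23  -3.031] T [ 0.112  0.93  -0.031] w 0.206 q7 0.828 t 12.74
0 tip [-0.203 -0.095 -0.231] F [-1.809  0.164 -2.889] T [ 0.06   0.897 -0.102] w 0.203 q7 0.824 t 12.99
-4 tip [-0.221 -0.104 -4.258] F [-1.075  0.37  -3.34 ] T [ 0.061  0.853 -0.018] w 0.204 q7 0.819 t 13.24
-8 tip [-0.209 -0.04  -8.263] F [-1.955 -0.837 -3.426] T [0.118 0.915 0.   ] w 0.205 q7 0.815 t 13.49
-14 tip [ -0.174   0.018 -14.286] F [-1.61   0.578 -3.799] T [ 0.041  0.916 -0.088] w 0.209 q7 0.807 t 13.79
-20 tip [ -0.148   0.047 -20.271] F [-1.331  0.818 -3.092] T [ 0.071  0.925 -0.025] w 0.206 q7 0.8 t 14.09
```

Run:
```python
from h import *
R,zb=Rbore(np.radians(98),YAW)
for d in (-23,-25,-26,-27,-28,-29,-30,-32,-34,-36,-37):
    move_linear(M+zb*(L+d),R,speed=25); s=rep(d)
    if s['force']@zb>3 or abs(s['force']).max()>20: break
```

```text
-23 tip [  0.06    0.047 -23.069] F [-0.023 -0.5   -4.241] T [ 0.     0.905 -0.033] w 0.2 q7 0.796 t 14.36
-25 tip [ -0.161  -0.254 -25.148] F [-1.788 -0.173 -3.52 ] T [-0.191  0.944 -0.067] w 0.201 q7 0.793 t 14.61
-26 tip [ -0.138  -0.23  -26.122] F [-2.301 -1.226 -3.403] T [-0.26   0.915 -0.093] w 0.199 q7 0.792 t 14.86
-27 tip [ -0.15   -0.22  -27.133] F [-2.131 -0.893 -4.318] T [-0.272  0.938 -0.085] w 0.201 q7 0.79 t 15.11
-28 tip [ -0.144  -0.175 -28.121] F [-1.559 -1.531 -3.364] T [-0.356  0.978 -0.051] w 0.203 q7 0.789 t 15.36
-29 tip [ -0.074  -0.155 -29.092] F [-1.091 -1.497 -3.818] T [-0.422  0.936 -0.117] w 0.204 q7 0.788 t 15.61
-30 tip [ -0.075  -0.121 -30.094] F [-2.284 -1.74  -3.402] T [-0.464  0.959 -0.095] w 0.204 q7 0.786 t 15.86
-32 tip [ -0.144  -0.097 -32.185] F [-2.673 -1.221 -4.167] T [-0.552  0.995 -0.006] w 0.205 q7 0.783 t 16.11
-34 tip [ -0.092  -0.122 -34.167] F [-1.305 -1.759 -3.885] T [-0.591  0.927 -0.109] w 0.203 q7 0.781 t 16.36
-36 tip [  1.03    0.298 -35.304] F [-1.945 -2.899  4.803] T [-0.876  1.095 -0.055] w 0.202 q7 0.778 t 16.61
```

Run:
```python
from h import *
R,zb=Rbore(np.radians(98),YAW)
move_linear(M+zb*(L-35.2),R,speed=25); wait(.3); s=rep('set')
for k in range(1,4):
    q=np.array(s['q']); 
    if k==1: q0=q.copy()
    qt=q0.copy(); qt[6]=q0[6]-.12*k; move_j(qt); rep(k)
```

```text
set tip [  0.349   0.17  -35.167] F [-0.902 -1.155 -2.219] T [-0.589  0.467 -0.026] w 0.203 q7 0.779 t 17.16
1 tip [  0.427   0.163 -35.205] F [-0.667 -1.509 -2.326] T [-0.643  0.561 -0.004] w 0.2 q7 0.662 t 17.41
2 tip [  0.419  -0.062 -35.201] F [-1.287 -1.791 -2.351] T [-0.749  0.477 -0.054] w 0.203 q7 0.544 t 17.66
3 tip [  0.379  -0.046 -35.199] F [-0.689 -1.89  -2.32 ] T [-0.885  0.433 -0.035] w 0.202 q7 0.425 t 17.91
```

Run:
```python
from h import *
s=read_state()
for n in('scene','side','wrist'): cv2.imwrite(f'pics/in2_{n}.png',get_image(n))
a=cv2.imread('pics/in2_scene.png');b=cv2.imread('pics/in2_side.png')
cv2.imwrite('pics/in2.png',np.hstack([cv2.resize(i[y:y+100,x:x+80],(400,500),interpolation=cv2.INTER_CUBIC) for i,x,y in((a,235,110),(b,245,110))]))
_,zb=Rbore(0,YAW)
for n in('scene','side'):print(n,proj(n,[M,M+zb*20,M+zb*40,M+zb*60,M+zb*80,s['position']]))
```

```text
scene [[286.011 166.174]
 [282.004 160.881]
 [277.873 155.425]
 [273.613 149.796]
 [269.216 143.986]
 [270.382 145.273]]
side [[294.641 175.092]
 [289.986 167.486]
 [285.231 159.716]
 [280.373 151.778]
 [275.408 143.664]
 [276.724 145.495]]
```

View pics/in2.png

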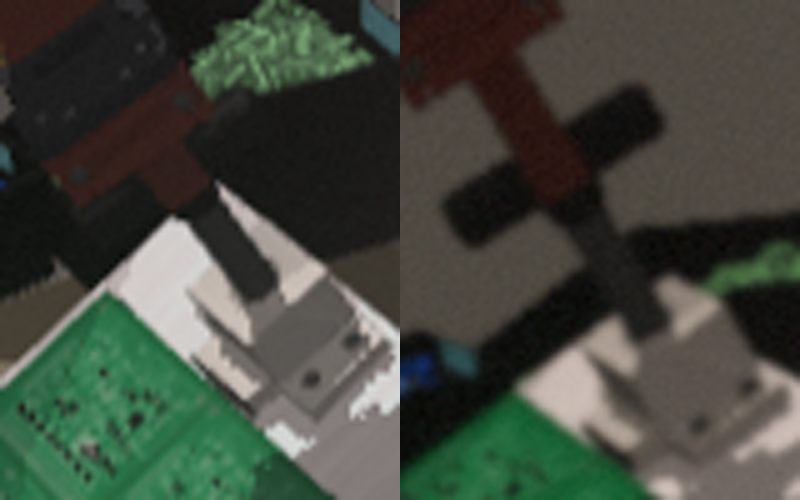

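View pics/in2_wrist.png

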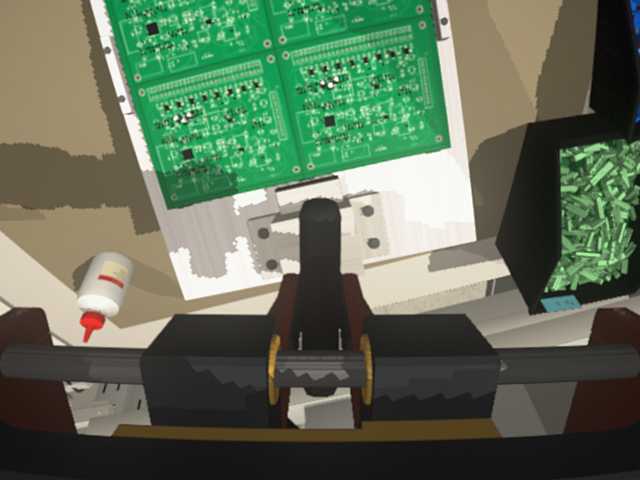

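Run:
```python
from h import *
s=read_state(); q0=np.array(s['q'])
for k in range(1,6):
    qt=q0.copy(); qt[6]=q0[6]-.1*k; move_j(qt); s=rep(k)
    _,zb=Rbore(0,YAW)
    if s['wrist_torque']@zb>.22: break
for n in('wrist',): cv2.imwrite(f'pics/in3_{n}.png',get_image(n))
```

```text
1 tip [  0.376  -0.108 -35.202] F [-0.104 -3.615 -1.792] T [-0.904  0.46  -0.084] w 0.201 q7 0.327 t 18.31
2 tip [  0.338  -0.173 -35.226] F [-0.759 -3.268 -2.263] T [-0.979  0.498 -0.035] w 0.202 q7 0.228 t 18.56
3 tip [  0.331  -0.176 -35.213] F [-1.099 -3.025 -1.667] T [-1.019  0.494  0.01 ] w 0.201 q7 0.128 t 18.81
4 tip [  0.356  -0.189 -35.209] F [-0.619 -3.035 -2.262] T [-1.085  0.489  0.069] w 0.203 q7 0.028 t 19.06
5 tip [  0.334  -0.209 -35.205] F [-0.866 -2.895 -2.305] T [-1.158  0.504 -0.053] w 0.202 q7 -0.072 t 19.31
```

View pics/in3_wrist.png

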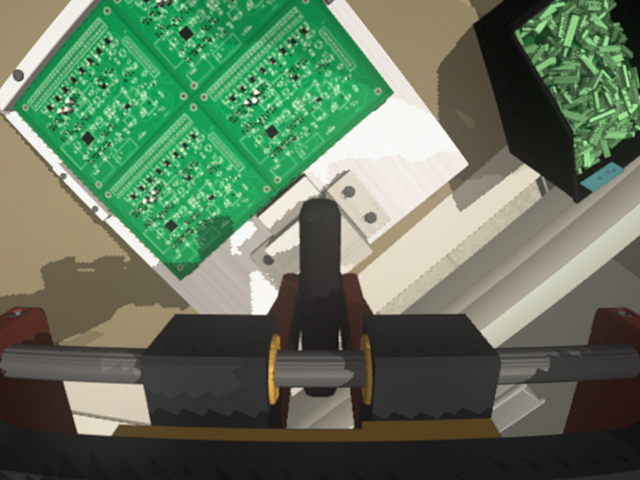

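Run:
```python
from h import *
s=read_state(); q0=np.array(s['q']); _,zb=Rbore(0,YAW)
for k in range(1,9):
    qt=q0.copy(); qt[6]=q0[6]-.1*k; move_j(qt); 
    t=np.mean([read_state()['wrist_torque']@zb]); s=rep(k); print(round(s['effort'][6],3), round(qt[6],3))
    if t>.2 : break
cv2.imwrite('pics/in4_wrist.png',get_image('wrist'))
```

```text
1 tip [  0.272  -0.162 -35.207] F [-1.129 -3.251 -2.41 ] T [-1.105  0.573 -0.021] w 0.202 q7 -0.167 t 19.61
-0.337 -0.172
2 tip [  0.257  -0.179 -35.217] F [-1.351 -2.405 -0.562] T [-1.077  0.584  0.001] w 0.205 q7 -0.267 t 19.86
-0.355 -0.272
3 tip [  0.204  -0.188 -35.224] F [-0.9   -3.606 -0.995] T [-1.103  0.694 -0.04 ] w 0.202 q7 -0.366 t 20.11
-0.352 -0.372
4 tip [  0.239  -0.148 -35.209] F [-1.286 -3.649 -0.7  ] T [-1.044  0.747  0.023] w 0.206 q7 -0.466 t 20.36
-0.357 -0.472
5 tip [  0.202  -0.164 -35.229] F [-1.147 -3.727 -0.44 ] T [-0.967  0.812  0.056] w 0.206 q7 -0.566 t 20.61
-0.396 -0.572
6 tip [  0.216  -0.113 -35.222] F [-2.231 -2.585 -0.773] T [-0.88   0.836  0.122] w 0.203 q7 -0.666 t 20.86
-0.425 -0.672
7 tip [  0.306  -0.02  -35.169] F [-1.405 -2.417 -1.75 ] T [-0.795  0.866  0.051] w 0.206 q7 -0.766 t 21.11
-0.42 -0.772
8 tip [  0.277   0.176 -35.185] F [-1.884 -0.718 -1.022] T [-0.532  0.939  0.077] w 0.204 q7 -0.867 t 21.36
-0.392 -0.872
```

View pics/in4_wrist.png

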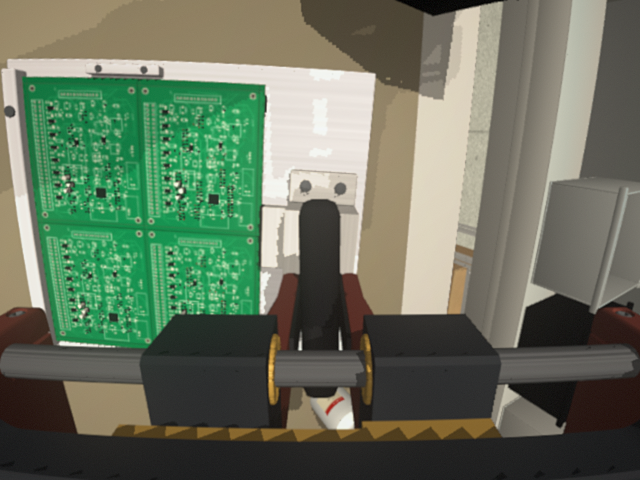

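Run:
```python
from h import *
s=read_state(); q0=np.array(s['q']); _,zb=Rbore(0,YAW)
for k in range(1,9):
    qt=q0.copy(); qt[6]=q0[6]-.07*k; move_j(qt); wait(.05)
    s=rep(k); t=s['wrist_torque']@zb; print(round(s['effort'][6],3), round(qt[6],3))
    if t>.25 or s['effort'][6]<-.62: break
cv2.imwrite('pics/in5_wrist.png',get_image('wrist'))
a=cv2.imread('pics/in4_wrist.png');b=cv2.imread('pics/in5_wrist.png')
cv2.imwrite('pics/jaw.png',np.hstack([cv2.resize(i[180:280,230:330],(400,400),interpolation=cv2.INTER_CUBIC) for i in(a,b)]))
```

```text
1 tip [  0.238   0.235 -35.194] F [-2.767 -1.246 -1.281] T [-0.538  0.919  0.022] w 0.205 q7 -0.934 t 21.71
-0.113 -0.937
2 tip [  0.292   0.23  -35.189] F [-1.344 -1.107 -0.964] T [-0.565  0.945  0.015] w 0.201 q7 -1.004 t 22.01
-0.119 -1.007
3 tip [  0.305   0.146 -35.182] F [-1.435 -1.299 -1.21 ] T [-0.543  0.828  0.077] w 0.204 q7 -1.074 t 22.31
-0.153 -1.077
4 tip [  0.26    0.094 -35.212] F [-1.463 -1.852 -1.83 ] T [-0.537  0.757  0.049] w 0.203 q7 -1.144 t 22.61
-0.134 -1.147
5 tip [  0.325   0.112 -35.186] F [-1.522 -1.97  -1.894] T [-0.624  0.755 -0.039] w 0.206 q7 -1.214 t 22.91
-0.122 -1.217
6 tip [  0.264   0.16  -35.197] F [-0.62  -2.002 -1.446] T [-0.554  0.728 -0.005] w 0.203 q7 -1.284 t 23.21
-0.09 -1.287
7 tip [  0.2     0.28  -35.209] F [-0.565 -0.518 -2.429] T [-0.393  0.842 -0.058] w 0.201 q7 -1.354 t 23.51
-0.088 -1.357
8 tip [  0.362   0.1   -35.206] F [-0.691 -1.549 -2.51 ] T [-0.548  0.626 -0.01 ] w 0.204 q7 -1.424 t 23.81
-0.09 -1.427
```

View pics/jaw.png

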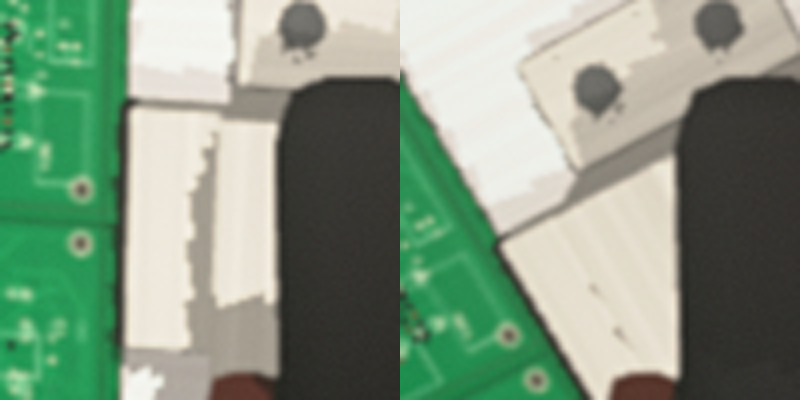

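View pics/in5_wrist.png

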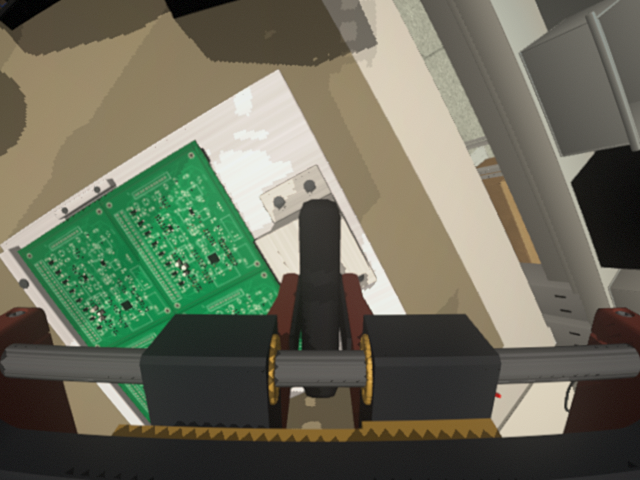

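Run:
```python
from h import *
import pickle
s=read_state(); xb,yb,zb=axes(s)
def rect(im,s,h,x0,x1,y0,y1,k):
    xs=np.arange(x0,x1,1/k);ys=np.arange(y1,y0,-1/k);X,Y=np.meshgrid(xs,ys)
    P=M+X[...,None]*xb+Y[...,None]*yb+h*zb
    uv=proj('wrist',P.reshape(-1,3),s).reshape(*X.shape,2).astype(np.float32)
    return cv2.remap(im,uv[...,0],uv[...,1],cv2.INTER_CUBIC)
s1=pickle.load(open('s1.pkl','rb'))
h=-33
A=rect(cv2.imread('pics/bore.png'),s1,h,-55,-15,-15,45,10)
B=rect(cv2.imread('pics/in5_wrist.png'),s,h,-55,-15,-15,45,10)
cv2.imwrite('pics/rect.png',np.hstack([A,B])[:600])
print(A.shape)
```

```text
(600, 400, 3)
```

View pics/rect.png

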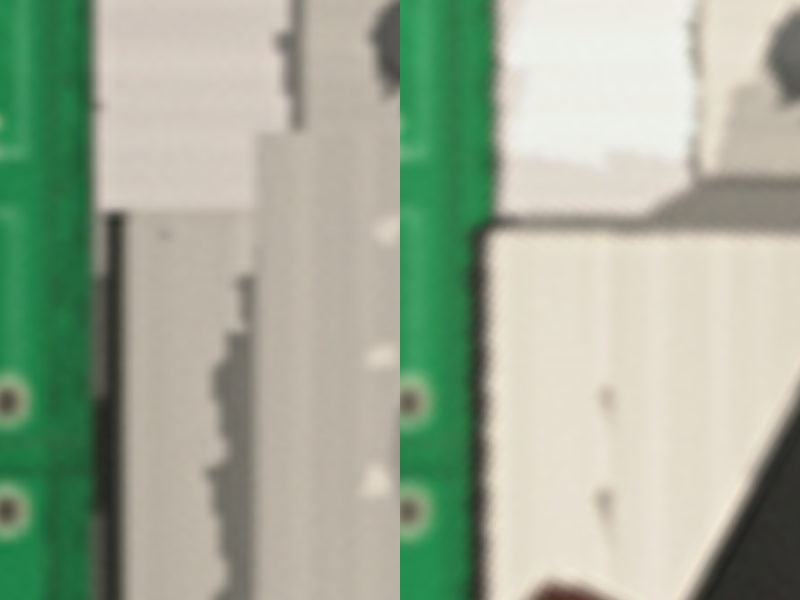

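```bash
cat >> h.py <<'E'
def rect(im,s,h,x0,x1,y0,y1,k):
    xb,yb,zb=axes(s)
    xs=np.arange(x0,x1,1/k);ys=np.arange(y1,y0,-1/k);X,Y=np.meshgrid(xs,ys)
    P=M+X[...,None]*xb+Y[...,None]*yb+h*zb
    uv=proj('wrist',P.reshape(-1,3),s).reshape(*X.shape,2).astype(np.float32)
    return cv2.remap(im,uv[...,0],uv[...,1],cv2.INTER_CUBIC)
E
python3 - <<'E'
from h import *
s=read_state(); out=[]
for n,q in(('in2',.425),('in3',-.072),('in4',-.867),('in5',-1.424)):
    t=dict(s); a=-(q-s['q'][6])
    t['ee_rot']=s['ee_rot']@cv2.Rodrigues(np.array([a,0,0.]))[0]
    out.append(rect(cv2.imread(f'pics/{n}_wrist.png'),t,-33,-55,-20,-10,45,5.7))
cv2.imwrite('pics/rect2.png',np.hstack(out)); print(np.hstack(out).shape)
E
```

```text
(314, 800, 3)
```

View pics/rect2.png

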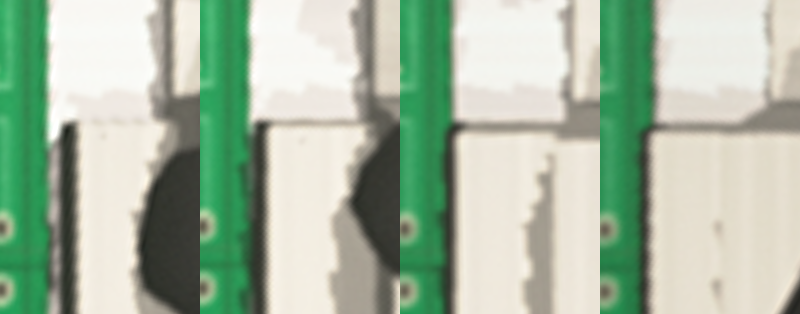

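Run:
```python
from h import *
s=read_state(); R=s['ee_rot']; xb,yb,zb=axes(s)
# nominal orientation keeping present a
a=np.arctan2(R[:,2]@yb,R[:,2]@xb); print('a',np.degrees(a), 'tilt',np.degrees(np.arccos(-R[:,0]@zb)))
Rn,_=Rbore(a,YAW)
for d in (-35.2,-36,-37,-38,-39):
    move_linear(M+zb*(L+d),Rn,speed=25); wait(.1); s=rep(d)
    if s['force']@zb>4: break
for n in('scene','side'): cv2.imwrite(f'pics/in6_{n}.png',get_image(n))
A=cv2.imread('pics/in6_scene.png');b=cv2.imread('pics/in6_side.png')
cv2.imwrite('pics/in6.png',np.hstack([cv2.resize(i[y:y+100,x:x+80],(400,500),interpolation=cv2.INTER_CUBIC) for i,x,y in((A,235,110),(b,245,110))]))
for n in('scene','side'):print(n,proj(n,[M,M+zb*68,M+zb*80]))
```

```text
a -28.28314161875216 tilt 0.0267017344339307
-35.2 tip [  0.159   0.049 -35.204] F [-0.357 -2.253 -2.35 ] T [-0.509  0.342 -0.055] w 0.205 q7 -1.425 t 24.21
-36 tip [  0.56    0.481 -35.339] F [-1.847 -2.186  6.619] T [-0.711  0.923  0.039] w 0.203 q7 -1.426 t 24.56
scene [[286.011 166.174]
 [271.871 147.494]
 [269.216 143.986]]
side [[294.641 175.092]
 [278.4   148.554]
 [275.408 143.664]]
```

View pics/in6.png

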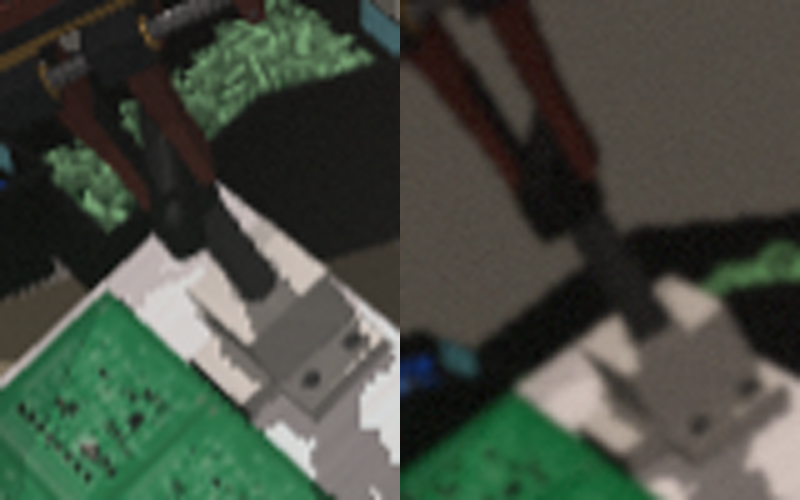

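Run:
```python
from h import *
s=read_state(); q0=np.array(s['q']); _,zb=Rbore(0,YAW)
for k in range(1,11):
    qt=q0.copy(); qt[6]=q0[6]-.06*k; move_j(qt)
    a=[]
    for i in range(3):
        wait(.03); a.append(read_state()['wrist_torque']@zb)
    print(round(qt[6],3),np.round(a,3),round(read_state()['effort'][6],3))
rep()
cv2.imwrite('pics/in7_wrist.png',get_image('wrist'))
```

```text
-1.486 [0.068 0.031 0.049] -0.086
-1.546 [0.086 0.136 0.102] -0.108
-1.606 [0.096 0.084 0.041] -0.127
-1.666 [0.144 0.165 0.098] -0.166
-1.726 [0.264 0.212 0.347] -0.321
-1.786 [0.254 0.253 0.297] -0.297
-1.846 [0.525 0.504 0.527] -0.557
-1.906 [0.118 0.076 0.058] -0.135
-1.966 [0.222 0.161 0.175] -0.223
-2.026 [0.006 0.005 0.062] -0.071
 tip [  0.706   0.373 -35.332] F [-0.225 -4.241  5.576] T [-1.307  0.391  0.062] w 0.203 q7 -2.025 t 28.16
```

View pics/in7_wrist.png

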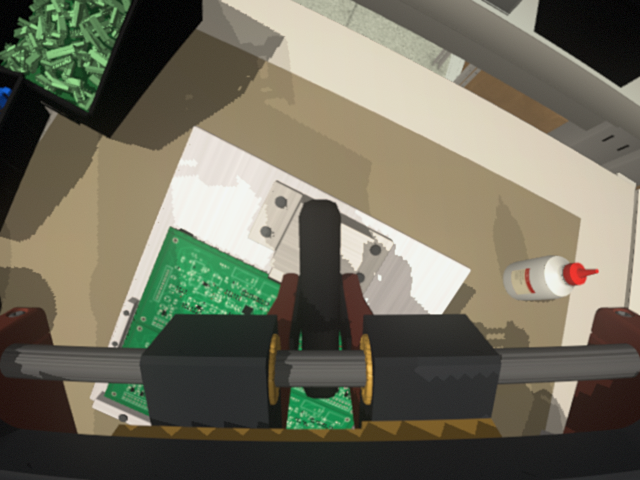

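Run:
```python
from h import *
s=read_state(); q0=np.array(s['q']); _,zb=Rbore(0,YAW)
for k in range(1,20):
    qt=q0.copy(); qt[6]=q0[6]-.04*k; move_j(qt)
    a=[]
    for i in range(3):
        wait(.02); a.append(read_state()['wrist_torque']@zb)
    print(round(qt[6],3),np.round(a,3),round(read_state()['effort'][6],3))
    if np.mean(a)>.2: break
rep()
```

```text
-2.065 [0.119 0.095 0.102] -0.162
-2.105 [0.078 0.013 0.048] -0.092
-2.145 [0.139 0.047 0.061] -0.166
-2.185 [0.04  0.069 0.078] -0.09
-2.225 [-0.005  0.05   0.012] -0.076
-2.265 [ 0.006 -0.042  0.04 ] -0.068
-2.305 [-0.039  0.036  0.001] -0.052
-2.345 [-0.004 -0.02  -0.014] -0.046
-2.385 [-0.03  -0.014 -0.019] -0.042
-2.425 [ 0.001 -0.062  0.025] -0.039
-2.465 [-0.018 -0.024  0.026] -0.039
-2.505 [ 0.016  0.029 -0.011] -0.042
-2.545 [ 0.007  0.023 -0.04 ] -0.089
-2.585 [0.043 0.044 0.133] -0.139
-2.625 [0.108 0.108 0.083] -0.154
-2.665 [0.082 0.16  0.118] -0.17
-2.705 [0.132 0.102 0.082] -0.182
-2.745 [0.244 0.239 0.262] -0.29
 tip [  0.421   0.241 -35.335] F [-1.149 -4.024  6.335] T [-1.345  0.62   0.262] w 0.202 q7 -2.744 t 33.61
```

Run:
```python
from h import *
wait(.2); rep('hold'); release(); rep('open')
s=read_state(); _,zb=Rbore(0,YAW)
move_linear(s['position']+zb*25,speed=80); s=rep('up'); im=get_image('wrist'); cv2.imwrite('pics/rel.png',im)
for n in('scene','side'): cv2.imwrite(f'pics/rel_{n}.png',get_image(n))
A=cv2.imread('pics/rel_scene.png');b=cv2.imread('pics/rel_side.png')
cv2.imwrite('pics/rel2.png',np.hstack([cv2.resize(i[y:y+100,x:x+80],(400,500),interpolation=cv2.INTER_CUBIC) for i,x,y in((A,235,110),(b,245,110))]))
```

```text
hold tip [  0.438   0.245 -35.326] F [-0.338 -4.12   5.24 ] T [-1.415  0.554  0.261] w 0.203 q7 -2.744 t 33.81
open tip [  0.701   0.389 -35.305] F [-0.47   0.442 -0.701] T [ 0.021  0.533 -0.022] w 1.002 q7 -2.745 t 34.97
up tip [ 1.254  0.598 -9.775] F [ 0.632  0.403 -1.124] T [ 0.026  0.553 -0.013] w 0.996 q7 -2.712 t 35.42
```

View pics/rel.png

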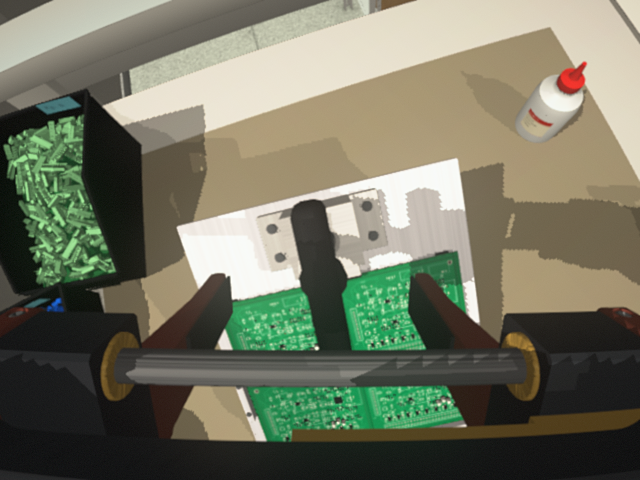

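View pics/rel2.png

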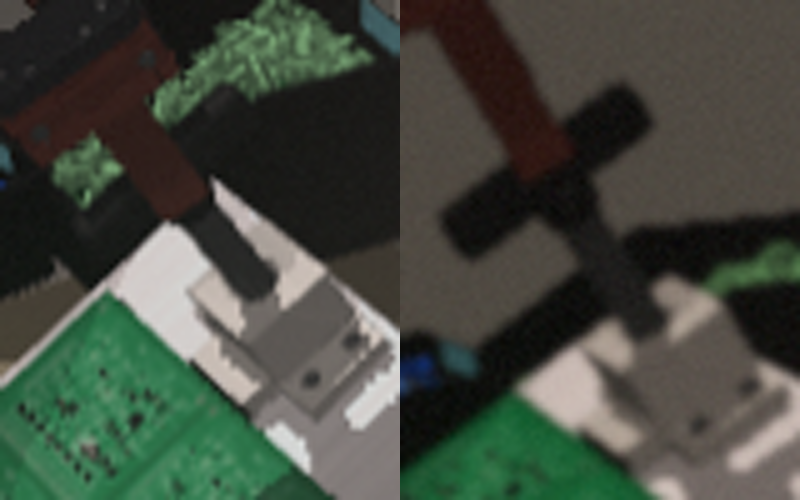

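Run:
```python
from h import *
import pickle
s=read_state(); xb,yb,zb=axes(s); move_linear(s['position']+zb*60,speed=150)
H=get_calibration('wrist')['hand_eye']; c,sn=.9635,.2676; z=xb; v=-zb; u=np.cross(z,v)
R=np.column_stack([c*v+sn*u,-sn*v+c*u,z]); p=M+325*zb-R@H[:3,3]
print(ik(p,R))
move_pose(p,R); wait(.5); s=rep('look'); im=get_image('wrist'); cv2.imwrite('pics/fin_wrist.png',im)
s1=pickle.load(open('s1.pkl','rb'))
A=rect(cv2.imread('pics/bore.png'),s1,-33,-55,-15,-15,45,10); B=rect(im,s,-33,-55,-15,-15,45,10)
cv2.imwrite('pics/fin_rect.png',np.hstack([A,B]))
for n in('scene','side'): cv2.imwrite(f'pics/fin_{n}.png',get_image(n))
```

```text
[-0.836 -0.163  0.586  2.215 -0.054  0.491 -0.183]
look tip [-0.003  2.484 43.152] F [ 0.485 -0.105  0.345] T [-0.203  0.453  0.117] w 0.999 q7 -0.183 t 38.74
```

View pics/fin_rect.png

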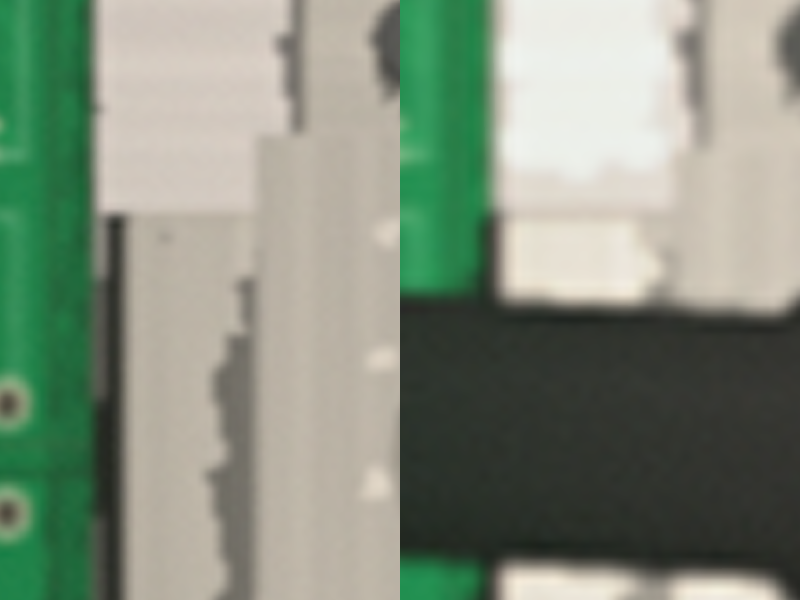

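View pics/fin_wrist.png

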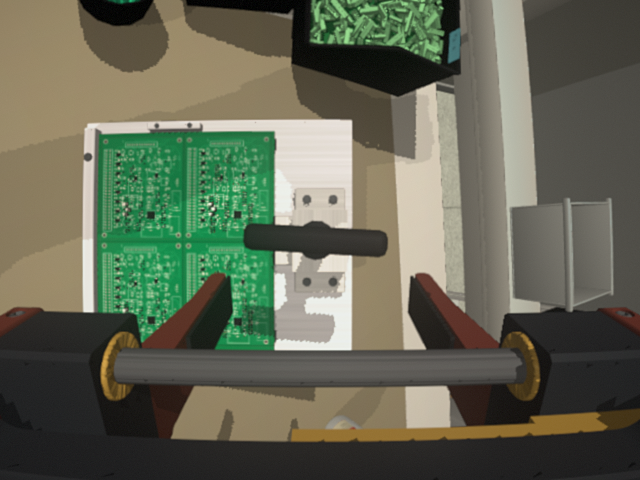

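View pics/fin_scene.png

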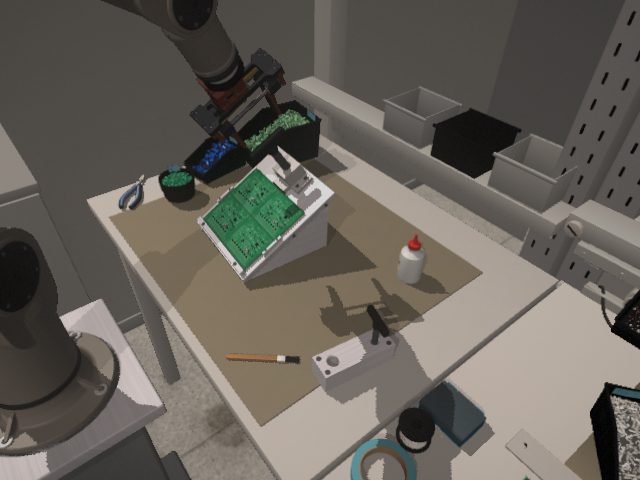

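Run:
```python
from h import *
wait(.3); s=rep(); print(s['joint_velocities'])
close_job()
```

```text
tip [-0.011  2.47  43.128] F [-0.192  0.64   0.033] T [-0.239  0.483  0.071] w 1.0 q7 -0.183 t 39.19
[ 0.001 -0.001 -0.    -0.002  0.     0.001  0.   ]
the job is handed in; nothing more can be done
```

I took the larger key from the stand and lowered it down the slanting bore into the hex socket. I turned it clockwise until it came up tight, let go, backed the arm off clear and handed the job in at 39.2 s.

**Last checks, all from pictures and the wrist sensor (no verdict was reported):**
- **Tightness:** the turning torque was 0.26 N m at the end. On release the handle turned back by roughly 7°, which fits the jaw easing back to about 4 mm and holding.
- **Jaw:** seen along the bore before and after, it has moved down the slope by about 2.4 mm. Its rubber face now lies at the panel's upper edge. I had no direct force reading, so the press of over 3 N is inferred from the torque.
- **Key:** it stands in line with the bore, about 2° off at most. The handle's height puts the tip at the socket floor, within about 2 mm.
- **Panel and smaller key:** the panel is still flat and in place, and the smaller key is still in the stand.

**What went wrong or disagreed:**
- **First grip:** I first closed on the collar below the T-bar, so I opened and gripped again higher, on the bar itself.
- **Floor depth:** the key met the floor at 35.3 mm on my frame instead of 38 mm. This is within the position and grip uncertainty.
- **Over-turning:** I turned too far, because early torque readings were too noisy to show it was tight. The hex slipped over in the socket at least once, with the torque reaching 0.53 N m. I then tightened it again and stopped at 0.26 N m.

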